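# Shut off the stapler's air valve under the sliding cover

### The job

The stapling is done, so shut off its air: with the fingertips, slide the green cover of the air box straight back, away from you, until it is fully open over the box's rear deck, then push the red valve handle clockwise until it is fully shut, square across its pipe. Only push: do not pinch the cover's pull or the handle, and do not lift the cover out of its guides. Leave the cover open, the blue and white handles as they are and everything else where it stands.

Things in the scene. Friction and masses are not known exactly. Their poses are not given: they have to be found in the camera images.
- airbox: Grey steel air box bolted to the bench, 300 (x) by 310 (y) by 94 mm high. Origin: centre of its underside, on the bench; +x away from the robot (yaw to 0.3 rad either way), +y left. Side walls (inner faces y = +-151 mm) guide the cover and the rear wall (inner face x = 146 mm) stops it, both 94 mm high. Front wall 83 mm, but for two 20 mm corner stops as high as the sides.
- opening (a point): Centre of the box's open front half, at 84 mm height (the cover's underside), at x = -71, y = 0 mm in the box's frame. Opening: box x = -146 to 4, y = -140 to 140 mm; the three valves stand in it. Behind it a fixed deck, 1 mm below the cover. Ledges 11 mm wide along the side walls carry the cover. Couplers stick 32 mm out of the front wall, 30 mm up.
- regulator_top (a point): Top of the filter-regulator fixed outside the box's left wall, 153 mm above the bench, at x = 115, y = 198 mm in the box's frame; it takes up x = 65 to 185, y = 155 to 220 mm there. Keep clear of it.
- cover: Green plate, 155 (x) by 299 (y) by 4 mm, about 0.5 kg, lying loose on the box's ledges between the side walls (1.5 mm play a side). Origin: centre of its underside; axes as the box's. In the box's frame it lies at y = 0, z = 84 mm, x = -68.5 mm closed (starts up to 20 mm open) and x = +68.5 mm fully open, against the rear wall. Slides with 2 to 6 N.
- pull (a point): Middle of the front (robot-side) face of the cover's upright pull, at x = -40.5, y = 0, z = 13 mm in the cover's frame. The pull is a steel flange with a black rubber strip on each face, 120 mm long (y), 11 mm thick, its top 22 mm above the cover's underside (18 mm above its upper face). Push this face towards the box's +x.
- red_handle (a joint): Turn of the marked handle (red sleeve), rad: 0 = open, lever in line with its pipe, pointing along the box's -x; 1.571 = shut, at a hard stop, lever pointing along the box's +y. Growing is clockwise seen from above. It starts at 0 to 0.25 and stays where it is left; friction about 0.2 N m, so about 5 N at the sleeve.
- red_stem (a point): Point on the red handle's vertical turning axis, 67 mm above the bench, the mid-height of the sleeve. It lies at x = -45 mm and y = -85, -5 or +75 mm in the box's frame; which of the three places differs from run to run. Below it is a brass ball valve on a pipe along x at 30 mm height.
- red_tip (a point): End of the red handle, on its centre line, 59 mm from the turning axis. The red sleeve runs from 18 to 59 mm from the axis, is 14 mm wide and stands from 61 to 73 mm above the bench, so about 11 mm below the closed cover. The pipe band and the coupler of this valve are red too.
- blue_handle (a joint): Turn of the blue handle, an identical valve in another of the three places; it starts open (0 to 0.15). Not to be moved.
- blue_tip (a point): End of the blue handle, 59 mm from its axis, at 67 mm height.
- white_handle (a joint): Turn of the white handle, an identical valve in the third place; it starts shut (1.45 to 1.571), pointing along the box's +y. Not to be moved.
- white_tip (a point): End of the white handle, 59 mm from its axis, at 67 mm height.
- coupler: Spare brass coupler, 17 mm dia, 32 mm tall, standing on the box's floor among the pipes, below the handles. Origin: centre of its foot. Leave alone.
- spray_can: Blue and white spray can, 65 mm dia, 177 mm tall, standing to the right of the box. Origin: centre of its foot. Leave alone.
- screwdriver: Yellow-handled screwdriver, 185 mm long, lying left of the box. Origin: under its middle. Leave alone.
- staple_box: Small cardboard box of staples, 100 by 60 by 36 mm, right of the box. Origin: centre of its underside. Leave alone.
- tape_measure: Yellow tape measure, 68 by 66 by 34 mm, on the bench front left. Origin: centre of its underside. Leave alone.
- stapler: Grey and black pneumatic staple gun lying on its side, about 200 by 150 by 46 mm, on the bench at left. Origin: under its middle. Leave alone.
- hammer: Hammer lying on the bench at right, about 260 mm long. Origin: under its middle. Leave alone.

How it is judged:
On the way, in this order (a step that is already met when the one before it is completed fails the run):
1. the cover is slid fully back, still lying in its guides (x of cover in the frame of airbox above 0.05 m and z of cover in the frame of airbox below 0.092 m), for 0.2 s.
2. the red handle is pushed shut (value of joint red_handle above 1.48 rad), for 0.2 s.
At the end, for the whole second after the job is handed in: The cover lies in its guides (not raised over 8 mm) within 18 mm of fully open, the red handle is within 5 degrees of its shut stop, the tips of the blue and white handles are within 12 mm and all loose things within 30 mm of where they started, all at rest (all of step 1 and value of joint red_handle above 1.48 rad and distance of each of blue_tip, white_tip from where it was at the start of the episode below 0.012 m and velocity of joint red_handle below 0.05 rad/s and linear speed of cover below 0.01 m/s and distance of each of coupler, spray_can, screwdriver, staple_box, tape_measure, stapler, hammer from where it was at the start of the episode below 0.03 m); the robot touches nothing.
It fails at once if the cover is lifted or tipped out of its guides (z of cover in the frame of airbox above 0.096 m or angle between cover's own z axis and vertical above 0.12 rad).
It fails at once if the cover's pull is pinched from both faces at once (contact force between the fingers and cover_c0 above 1.5 N and contact force between the fingers and cover_c1 above 1.5 N).
It fails at once if the red handle is pinched from both sides at once (contact force between the fingers and red_handle_c0 above 1.5 N and contact force between the fingers and red_handle_c1 above 1.5 N).
It fails at once if the blue or the white handle is moved (distance of any of blue_tip, white_tip from where it was at the start of the episode above 0.012 m).
It fails at once if a loose thing is pushed away, knocked over or picked up (distance of any of coupler, spray_can, screwdriver, staple_box, tape_measure, stapler, hammer from where it was at the start of the episode above 0.03 m).
It also fails if it takes over 51 s, if anything falls off the work surface, if the arm or the gripper's body presses on something with over 40 N, if the wrist force passes 120 N, or if a joint passes its speed limit or range.

### The arm

A 6-joint arm with a two-finger parallel gripper is mounted at the origin on the work surface. World frame = base frame: x ahead of the robot, y to its left, z up, the work surface at z = 0. Lengths are in m, angles in rad, forces in N, time in s.
With the tool pointing down it reaches from about 0.35 to 0.775 m from the base axis. Payload 5.5 kg.
Tool frame: the origin (TCP) lies at the very end of the fingers, on their centre line; the grasp point (between the pads) lies env.grasp_offset behind it (env.grasp_offset is the distance from the TCP to the grasp point, in m); x points along the fingers, y is the direction in which the jaws open and shut, and the axes are right-handed (so a half turn about x gives the same grasp; the last joint's range is limited). The gripper opens to 85 mm and grips with 20 to 120 N. Pads are 22 mm wide; open, the fingers measure 114 mm over their backs; the gripper's body (76 mm by 85 mm) begins 54 mm behind the grasp point. The pads swing forward as they close: fully open they stand 13 mm farther back than shut.
Start: joints at [-1.271, 0.313, 0.046, 1.304, 0, 1.431], TCP at [0.245, -0.52, 0.231] pointing down, gripper open.
Joint ranges: [-2.76, 2.76], [-0.86, 1.69], [-1.03, 1.26], [-2.2, 2.34], [-1.47, 1.5], [-3.14, 3.14]. Speed limits (rad/s): [2.57, 2.57, 3.14, 3.14, 3.14, 3.14].

### API

Orientations are given as a unit quaternion [w, x, y, z].
In Python, from workcell import get_state, viewer, job, env gives the robot as it stands.
- The arm moves only by the tool send_rows, never from a script. Its argument "plan" is a list of rows, each a list of 6 numbers: the shift along the tool's x, y, z in mm, then the turn, a rotation vector about the tool's x, y, z in degrees. A call has exactly 10 rows; each row is the pose to reach, as a shift and turn from the pose commanded when the call began, along the tool's axes at that moment; what a row does not reach only later rows make up. A row lasts 1/8 s, in which the tool goes at most 62.5 mm and 10.7 degrees, less where a joint would pass 70% of its speed; a pose out of reach is approached as far as the arm can. A call with a gripper value outside its range is refused whole. "claw" is the finger opening in mm, from 0 to 85.4, set as the call begins (left out, the last holds). The fingers move at their own pace and stop on an object; "newtons" is the grip in N (left out, the last holds). Time passes only in rows, so rows that repeat a pose let the fingers close, or fill a call up. It gives the time, the measured TCP pose, the force and the opening at its end, in the units of the state.
- get_state(): the state, without advancing time (a new reading comes with each control period).
- viewer.read_camera(name): name is "side" or "top"; returns a dict with "frame" (384x512x3 uint8, blue, green, red), "mtx" (3x3 intrinsics, pixels), "rvec" (rotation vector, rad) and "tvec" (3), from world to camera coordinates, as OpenCV has them. Camera axes: x right, y down, z forward; pixel columns grow to the right and rows downward; lengths in m; the calibration is good to about 2 mm. A picture is of the moment at which its call begins. There is no depth.
- job.hand_in(): hands the job in, once; it reports no verdict.
The state is a dict: "clock": time; "joint_pos": joint angles; "qvel": joint speeds; "tau": joint torques, N m; "tcp_pos": TCP position; "orientation": TCP orientation; "wrist_force": force on the tool from outside, world axes, zero at the start; "ft_torque": the same for the moment, N m; "finger_gap": finger opening in m.
Only numpy, scipy, OpenCV 4.12 (cv2) and the standard library are available. Lean on these libraries where they do the work, as an engineer would, in place of code of your own. Each camera call takes 0.05 s, during which the arm holds its last target.

## Working session

There is one attempt and no reset: what is moved stays moved. The work goes in short steps, Python scripts to look and compute and a tool call to move; the robot and the scene stay as the last step left them, time stands still between calls to the robot, and variables do not carry over. Pictures are saved under pics/ and viewed, and the job is handed in when it is done.

Besides the shell and the picture viewer there is one more tool, called as name([rows], argument=value, ...), one row to a line, values as JSON. send_rows: Moves the arm, as the interface text tells. Its arguments: {"type":"object","properties":{"plan":{"type":"array"},"claw":{"type":"number"},"newtons":{"type":"number"}},"required":["plan"]}

```bash
ls; mkdir -p pics
python3 - <<'E'
from workcell import get_state, viewer, job, env
import cv2
s=get_state(); print({k:s[k] for k in ['clock','tcp_pos','orientation','finger_gap','wrist_force']}, env.grasp_offset)
for n in ['side','top']:
    c=viewer.read_camera(n); cv2.imwrite(f'pics/{n}0.png',c['frame']); print(n,c['mtx'],c['rvec'],c['tvec'])
E
```

```text
pics
{'clock': 0.0, 'tcp_pos': array([ 0.24465993, -0.51977784,  0.23040197]), 'orientation': array([-0.15358771, -0.69003651, -0.15490272,  0.69011997]), 'finger_gap': 0.08543244300854809, 'wrist_force': array([-0.04389886,  0.36406035,  0.40593459])} 0.0187
side [[491.88396894   0.         255.96110152]
 [  0.         491.88396894 186.72814555]
 [  0.           0.           1.        ]] [ 0.59467335 -2.53832484  1.31717175] [0.48166451 0.23350646 1.38547881]
top [[389.79326552   0.         248.92681462]
 [  0.         389.79326552 193.56145803]
 [  0.           0.           1.        ]] [ 2.15342759 -2.17079381  0.12171365] [0.01402437 0.52759524 1.47363719]
```

View pics/side0.png

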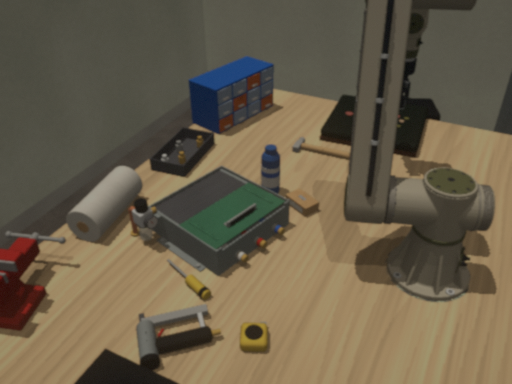

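View pics/top0.png

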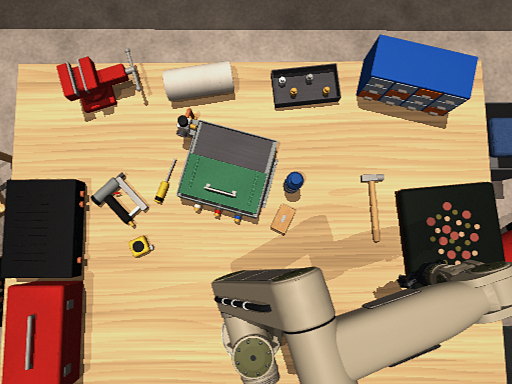

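```bash
cat > h.py <<'E'
import numpy as np, cv2
from workcell import get_state, viewer, job, env
def ray(c,uv,z):
    R=cv2.Rodrigues(np.array(c['rvec'],float))[0]; t=np.array(c['tvec']).ravel()
    p=cv2.undistortPoints(np.array(uv,float).reshape(-1,1,2),c['mtx'],None).reshape(-1,2)
    d=np.c_[p,np.ones(len(p))]@R; o=-R.T@t
    return o+d*((z-o[2])/d[:,2])[:,None]
def proj(c,P):
    return cv2.projectPoints(np.array(P,float).reshape(-1,3),c['rvec'],c['tvec'],c['mtx'],None)[0].reshape(-1,2)
def crop(c,name,u0,v0,u1,v1,k):
    cv2.imwrite(f'pics/{name}.png',cv2.resize(c['frame'][v0:v1,u0:u1],None,fx=k,fy=k,interpolation=cv2.INTER_CUBIC))
E
python3 - <<'E'
from h import *
for n,b in [('top',(165,105,295,235)),('side',(120,150,300,285))]:
    c=viewer.read_camera(n); crop(c,n+'z',*b,4 if n=='side' else 4)
    hsv=cv2.cvtColor(c['frame'],cv2.COLOR_BGR2HSV)
    m=cv2.inRange(hsv,(60,90,40),(88,255,255))
    k,l,s,ce=cv2.connectedComponentsWithStats(m); i=1+np.argmax(s[1:,4]); m=(l==i).astype('uint8')
    cn=max(cv2.findContours(m,0,2)[0],key=cv2.contourArea); hull=cv2.convexHull(cn)
    q=cv2.approxPolyDP(hull,5,True).reshape(-1,2); print(n,s[i],q.tolist()); P=ray(c,q,.088)
    print(P.round(4))
    W=ray(c,hull,.088)[:,:2].astype('float32'); print(cv2.minAreaRect(W*1000))
E
```

```text
top [ 179  153   88   61 3123] [[190, 153], [266, 174], [255, 213], [179, 192]]
[[ 0.6761  0.2297  0.088 ]
 [ 0.594  -0.0545  0.088 ]
 [ 0.4488 -0.0121  0.088 ]
 [ 0.529   0.2692  0.088 ]]
((562.7540283203125, 108.71110534667969), (297.1798095703125, 154.2708740234375), 74.07109069824219)
side [ 183  186   88   61 2073] [[270, 210], [217, 246], [183, 225], [247, 186], [267, 199]]
[[ 0.4665  0.0489  0.088 ]
 [ 0.528   0.2573  0.088 ]
 [ 0.6618  0.2226  0.088 ]
 [ 0.5863 -0.0323  0.088 ]
 [ 0.4985  0.0028  0.088 ]]
((560.6328735351562, 114.7132568359375), (269.5318908691406, 147.90638732910156), 74.05958557128906)
```

View pics/topz.png

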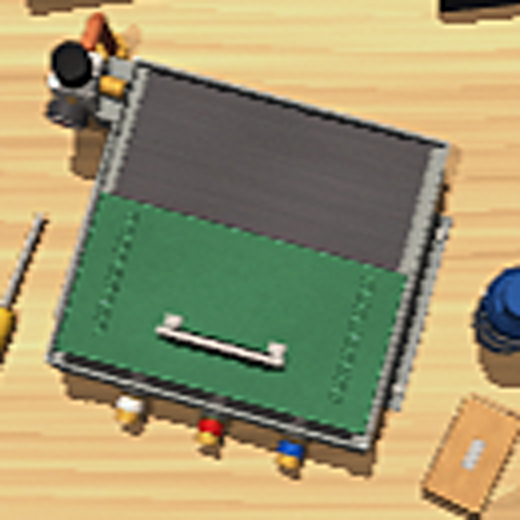

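View pics/sidez.png

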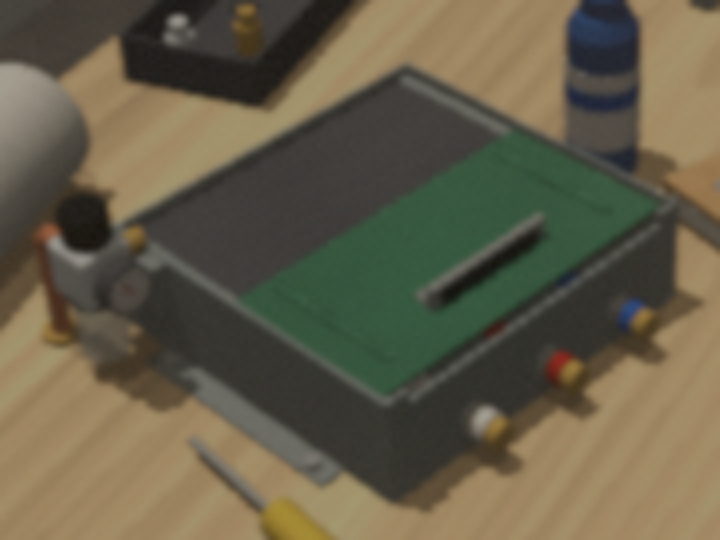

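```bash
cat >> h.py <<'E'
from scipy.spatial.transform import Rotation as Ro
def Rt(s): return Ro.from_quat(np.roll(s['orientation'],-1)).as_matrix()
E
python3 - <<'E'
from h import *
c=viewer.read_camera('top')
q=np.array([[50,358],[140,63],[447,147],[365,447]])/4+[165-.4,105-.4]
P=ray(c,q,.094)[:,:2]; print(P.round(4), P.mean(0))
for a,b in [(0,1),(1,2),(2,3),(3,0)]: print(np.linalg.norm(P[a]-P[b]), np.degrees(np.arctan2(*(P[b]-P[a])[::-1])))
c2=viewer.read_camera('side')
q2=np.array([[388,405],[118,225],[405,68],[675,205]])/4+[120-.4,150-.4]
P2=ray(c2,q2,.094)[:,:2]; print(P2.round(4), P2.mean(0))
# pull top, ends
a=ray(c,np.array([[160,330],[283,362]])/4+[164.6,104.6],.106); b=ray(c2,np.array([[430,294],[540,222]])/4+[119.6,149.6],.106)
print('pull',a.round(4),b.round(4))
# couplers z=.03
print(ray(c,np.array([[130,408],[208,432],[292,455]])/4+[164.6,104.6],.03).round(4))
print('R',Rt(get_state()).round(3))
E
```

```text
[[ 0.5205  0.275 ]
 [ 0.8     0.1937]
 [ 0.7166 -0.0947]
 [ 0.436  -0.015 ]] [0.61830007 0.08976559]
0.29108121645988466 -16.220625530988364
0.3001942302039928 -106.13936542824356
0.29163201294798013 164.14844651404124
0.3020724928703238 73.75680422857377
[[ 0.5155  0.2802]
 [ 0.7999  0.1972]
 [ 0.7145 -0.0877]
 [ 0.4324 -0.0097]] [0.6155749 0.0950019]
pull [[0.5442 0.1722 0.106 ]
 [0.5137 0.0595 0.106 ]] [[0.5401 0.1781 0.106 ]
 [0.508  0.0685 0.106 ]]
[[0.4789 0.2094 0.03  ]
 [0.4552 0.1344 0.03  ]
 [0.4325 0.0539 0.03  ]]
R [[-0.     0.426 -0.905]
 [ 0.001 -0.905 -0.426]
 [-1.    -0.001 -0.   ]]
```

send_rows([
  [0,-38,-40,-9,0,0],
  [0,-76,-80,-18,0,0],
  [0,-114,-120,-27,0,0],
  [0,-152,-160,-36,0,0],
  [0,-190,-200,-45,0,0],
  [0,-228,-240,-54,0,0],
  [0,-266,-280,-63,0,0],
  [0,-304,-320,-72,0,0],
  [0,-342,-360,-81,0,0],
  [0,-380,-400,-90,0,0],
], claw=0)

```text
clock: 1.55
tcp_pos: [0.4455, -0.0044, 0.2315]
orientation: [0.598, 0.377, 0.598, -0.377]
wrist_force: [0.2, -0.9, 0.4]
finger_gap: 0.0004
```

```bash
cat >> h.py <<'E'
BO=np.array([.617,.0915,0]); BR=Ro.from_euler('z',-16.05,degrees=True).as_matrix()
def st():
    s=get_state(); R=Rt(s); p=np.array(s['tcp_pos'])
    print('t',round(s['clock'],2),'tcp',p.round(4),'box',((p-BO)@BR*1000).round(1),'yaw y',np.degrees(np.arctan2(R[1,1],R[0,1])).round(2),'tilt',R[2].round(3),'F box',(np.array(s['wrist_force'])@BR).round(1),'gap',round(s['finger_gap'],4),'j',np.round(s['joint_pos'],2))
    return s,R,p
def to(b):
    s,R,p=st(); d=BO+BR@(np.array(b)/1000)-p; print('tool mm',(d@R*1000).round(1))
E
python3 -c "
from h import *
to([-127,0,150])"
```

```text
t 1.55 tcp [ 0.4455 -0.0044  0.2315] box [-138.3 -139.6  231.5] yaw y 25.49 tilt [-1.     0.001  0.001] F box [ 0.4 -0.8  0.4] gap 0.0004 j [-0.19  0.06 -0.26  1.24 -0.    0.94]
tool mm [ 81.5 101.  -97. ]
```

send_rows([
  [0,17,-16,-8,0,0],
  [0,34,-32,-16,0,0],
  [0,51,-49,-24,0,0],
  [0,68,-65,-32,0,0],
  [0,85,-81,-40,0,0],
  [20,101,-97,-48.5,0,0],
  [40,101,-97,-48.5,0,0],
  [60,101,-97,-48.5,0,0],
  [80,101,-97,-48.5,0,0],
  [80,101,-97,-48.5,0,0],
])

```text
clock: 2.8
tcp_pos: [0.4937, 0.1245, 0.1499]
orientation: [0.699, 0.1, 0.701, -0.101]
wrist_force: [-0.6, -0.8, 0.9]
finger_gap: 0.0001
```

```bash
python3 -c "
from h import *
to([-127,0,94])
for n,b in [('top',(165,105,295,235)),('side',(120,130,320,280))]:
    c=viewer.read_camera(n); crop(c,n+'1',*b,4); print(n,(proj(c,get_state()['tcp_pos'])-b[:2])*4)"
```

```text
t 2.8 tcp [0.4937 0.1245 0.1499] box [-127.6   -2.4  149.9] yaw y 73.7 tilt [-1.    -0.001 -0.003] F box [-0.4 -0.9  0.9] gap 0.0001 j [ 0.09  0.23 -0.27  1.07 -0.    0.37]
tool mm [55.9  2.5  0.8]
top [[206.10403759 377.00976027]]
side [[518.19982067 296.72410255]]
```

View pics/top1.png

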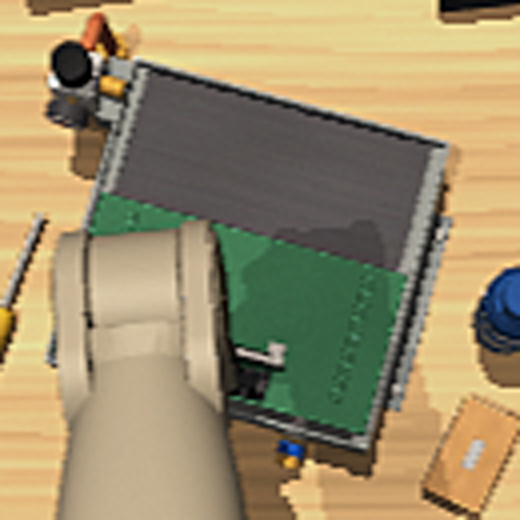

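View pics/side1.png

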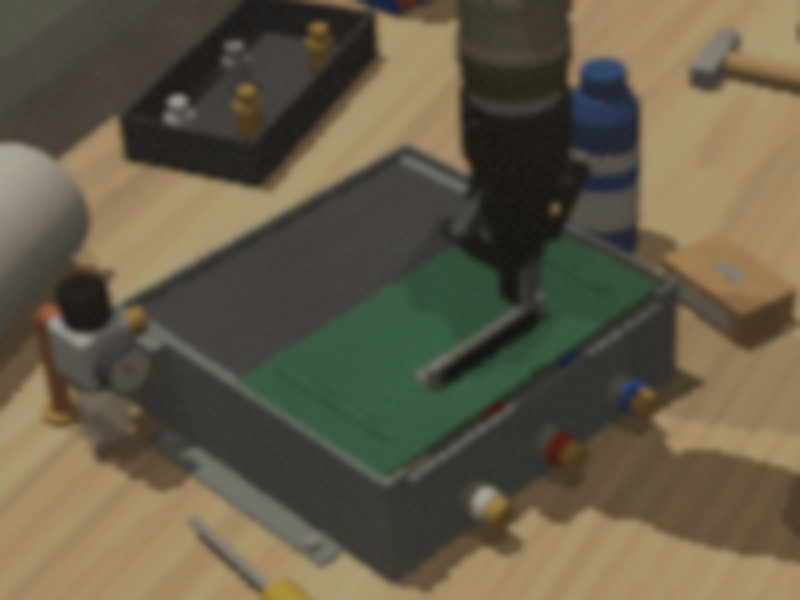

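send_rows([
  [10,2.5,0,0,0,0],
  [22,2.5,0,0,0,0],
  [34,2.5,0,0,0,0],
  [45,2.5,0,0,0,0],
  [52,2.5,0,0,0,0],
  [56,2.5,0,0,0,0],
  [56,2.5,4,0,0,0],
  [56,2.5,8,0,0,0],
  [56,2.5,10,0,0,0],
  [56,2.5,10,0,0,0],
])

```text
clock: 4.15
tcp_pos: [0.5058, 0.1241, 0.0955]
orientation: [0.7, 0.1, 0.7, -0.1]
wrist_force: [0.3, -0.6, -0.3]
finger_gap: -0.0
```

```bash
python3 -c "
from h import *
to([17,0,94])
for n,b in [('side',(180,150,300,240))]:
    c=viewer.read_camera(n); crop(c,n+'2',*b,6)"
```

```text
t 4.15 tcp [0.5058 0.1241 0.0955] box [-115.9    0.6   95.5] yaw y 73.69 tilt [-1.  0.  0.] F box [ 0.5 -0.5 -0.3] gap -0.0 j [ 0.09  0.29 -0.33  0.95 -0.    0.37]
tool mm [  1.5   0.  132.9]
```

View pics/side2.png

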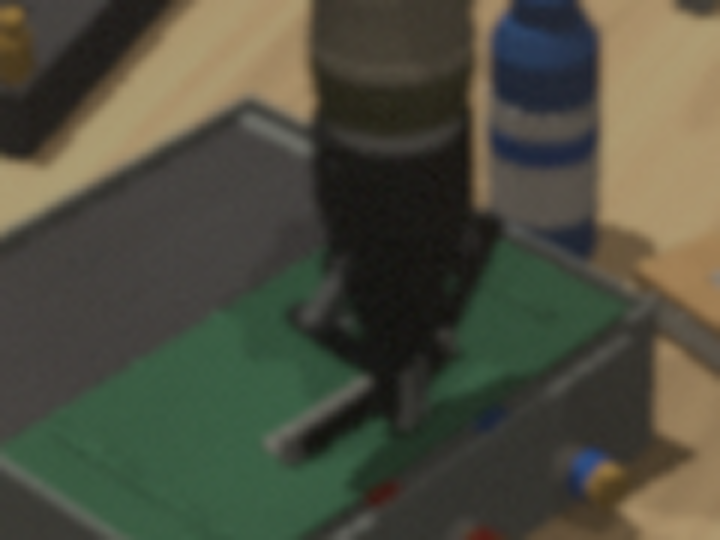

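send_rows([
  [1.5,0,5,0,0,0],
  [1.5,0,10,0,0,0],
  [1.5,0,17,0,0,0],
  [1.5,0,25,0,0,0],
  [1.5,0,33,0,0,0],
  [1.5,0,41,0,0,0],
  [1.5,0,49,0,0,0],
  [1.5,0,57,0,0,0],
  [1.5,0,65,0,0,0],
  [1.5,0,70,0,0,0],
])

```text
clock: 5.45
tcp_pos: [0.5706, 0.1057, 0.0935]
orientation: [0.698, 0.101, 0.702, -0.099]
wrist_force: [-7.6, 5.0, 6.3]
finger_gap: 0.0
```

```bash
python3 -c "
from h import *
to([17,0,94])
for n,b in [('side',(150,130,300,260))]:
    c=viewer.read_camera(n); crop(c,n+'3',*b,5)"
```

```text
t 5.45 tcp [0.5706 0.1057 0.0935] box [-48.5   0.9  93.5] yaw y 73.76 tilt [-1.     0.001 -0.005] F box [-8.7  2.7  6.3] gap 0.0 j [ 0.04  0.4  -0.17  1.    0.    0.33]
tool mm [-0.8 -0.6 65.5]
```

View pics/side3.png

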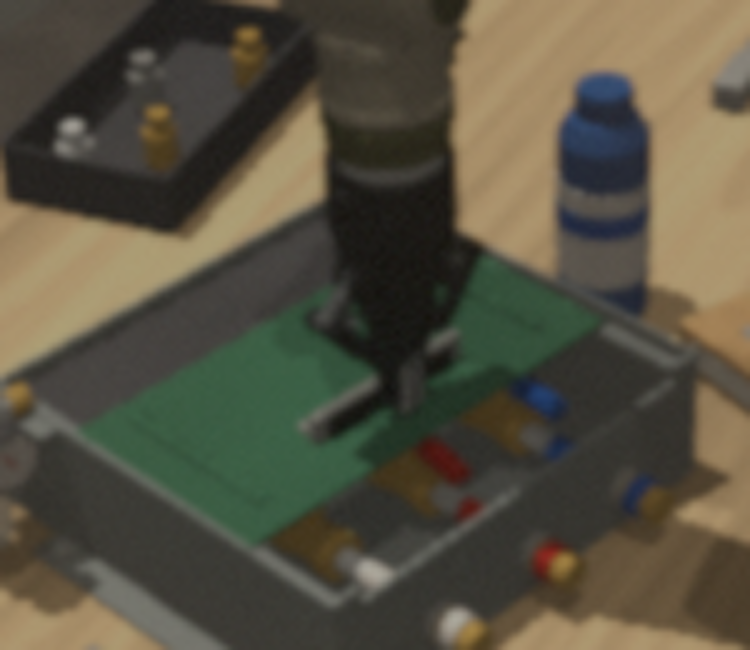

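send_rows([
  [-1,0,7,0,0,0],
  [-1,0,15,0,0,0],
  [-1,0,23,0,0,0],
  [-1,0,31,0,0,0],
  [-1,0,39,0,0,0],
  [-1,0,46,0,0,0],
  [-1,0,51,0,0,0],
  [-1,0,54,0,0,0],
  [-1,0,57,0,0,0],
  [-1,0,58,0,0,0],
])

```text
clock: 6.75
tcp_pos: [0.6283, 0.0882, 0.0948]
orientation: [0.7, 0.1, 0.7, -0.1]
wrist_force: [-2.3, 1.1, -1.7]
finger_gap: 0.0005
```

```bash
python3 -c "
from h import *
to([17,0,94])
for n,b in [('side',(150,130,300,260))]:
    c=viewer.read_camera(n); crop(c,n+'4',*b,5)"
```

```text
t 6.75 tcp [0.6283 0.0882 0.0948] box [11.8 -0.  94.8] yaw y 73.7 tilt [-1. -0.  0.] F box [-2.6  0.4 -1.7] gap 0.0005 j [ 0.01  0.49 -0.02  1.05 -0.    0.3 ]
tool mm [0.8 0.1 5.2]
```

View pics/side4.png

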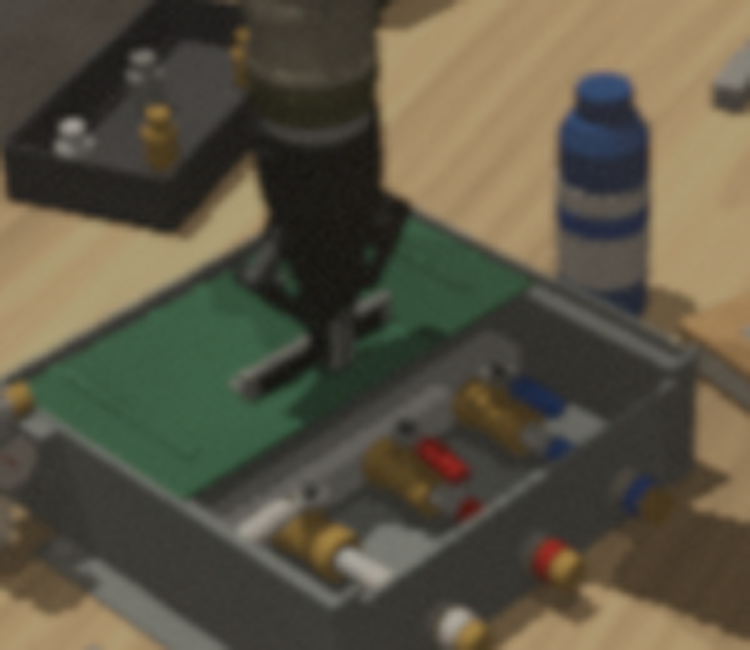

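send_rows([
  [0,0,1,0,0,0],
  [0,0,2,0,0,0],
  [0,0,3,0,0,0],
  [0,0,4,0,0,0],
  [0,0,5,0,0,0],
  [0,0,5.5,0,0,0],
  [0,0,6,0,0,0],
  [0,0,6,0,0,0],
  [0,0,6,0,0,0],
  [0,0,6,0,0,0],
])

```text
clock: 8.05
tcp_pos: [0.6337, 0.0867, 0.0948]
orientation: [0.7, 0.1, 0.7, -0.1]
wrist_force: [-4.4, 2.2, 1.1]
finger_gap: 0.0001
```

```bash
python3 -c "
from h import *
st()"
```

```text
t 8.05 tcp [0.6337 0.0867 0.0948] box [17.3  0.  94.8] yaw y 73.71 tilt [-1.  0. -0.] F box [-4.8  0.9  1.1] gap 0.0001 j [ 0.01  0.5  -0.01  1.06  0.    0.29]
```

send_rows([
  [0,0,1,0,0,0],
  [0,0,2,0,0,0],
  [0,0,3,0,0,0],
  [0,0,3.5,0,0,0],
  [0,0,4,0,0,0],
  [0,0,4,0,0,0],
  [0,0,4,0,0,0],
  [0,0,4,0,0,0],
  [0,0,4,0,0,0],
  [0,0,4,0,0,0],
])

```text
clock: 9.3
tcp_pos: [0.6344, 0.0859, 0.0947]
orientation: [0.698, 0.1, 0.702, -0.1]
wrist_force: [-13.5, 2.8, 5.6]
finger_gap: 0.0001
```

```bash
python3 -c "
from h import *
st()"
```

```text
t 9.3 tcp [0.6344 0.0859 0.0947] box [18.2 -0.5 94.7] yaw y 73.73 tilt [-1.    -0.001 -0.006] F box [-13.8  -1.1   5.6] gap 0.0001 j [0.01 0.51 0.   1.07 0.   0.29]
```

send_rows([
  [0,0,-5,0,0,0],
  [0,0,-15,0,0,0],
  [-15,0,-25,0,0,0],
  [-35,0,-45,0,0,0],
  [-50,0,-70,0,0,0],
  [-60,-20,-90,0,0,0],
  [-60,-60,-100,0,0,0],
  [-60,-100,-100,0,0,0],
  [-60,-140,-100,0,0,0],
  [-60,-140,-100,0,0,0],
])

```text
clock: 10.55
tcp_pos: [0.5024, -0.0229, 0.1562]
orientation: [0.701, 0.101, 0.699, -0.102]
wrist_force: [1.1, 0.2, -0.2]
finger_gap: -0.0003
```

```bash
python3 -c "
from h import *
st()
for n,b in [('top',(165,105,295,235)),('side',(150,130,300,260))]:
    c=viewer.read_camera(n); crop(c,n+'5',*b,5);cv2.imwrite(f'pics/{n}5f.png',c['frame'])
    hsv=cv2.cvtColor(c['frame'],cv2.COLOR_BGR2HSV); m=cv2.inRange(hsv,(0,120,70),(6,255,255))|cv2.inRange(hsv,(174,120,70),(180,255,255))
    k,l,s,ce=cv2.connectedComponentsWithStats(m)
    for i in range(1,k):
        if s[i,4]>8: 
            u,v=ce[i]
            if b[0]<u<b[2] and b[1]<v<b[3]:
                p=ray(c,[ce[i]],.073)[0]; print(n,s[i],ce[i].round(1),((p-BO)@BR*1000).round(1))
"
```

```text
t 10.55 tcp [ 0.5024 -0.0229  0.1562] box [ -78.5 -141.6  156.2] yaw y 73.48 tilt [-1.    -0.     0.003] F box [ 1.   0.5 -0.2] gap -0.0003 j [-0.2   0.21 -0.28  1.08 -0.    0.08]
top [217 184   8  16  65] [221.  191.7] [-89.2  -1.7  73. ]
top [214 210   7   4  21] [217.4 211.3] [-163.7   -9.4   73. ]
side [233 217  10   9  53] [237.7 221. ] [-84.3   6.7  73. ]
side [242 230   4   4  10] [243.2 231.3] [-129.    29.6   73. ]
side [257 237   6   9  24] [258.8 240.5] [-189.3   29.2   73. ]
```

View pics/top5.png

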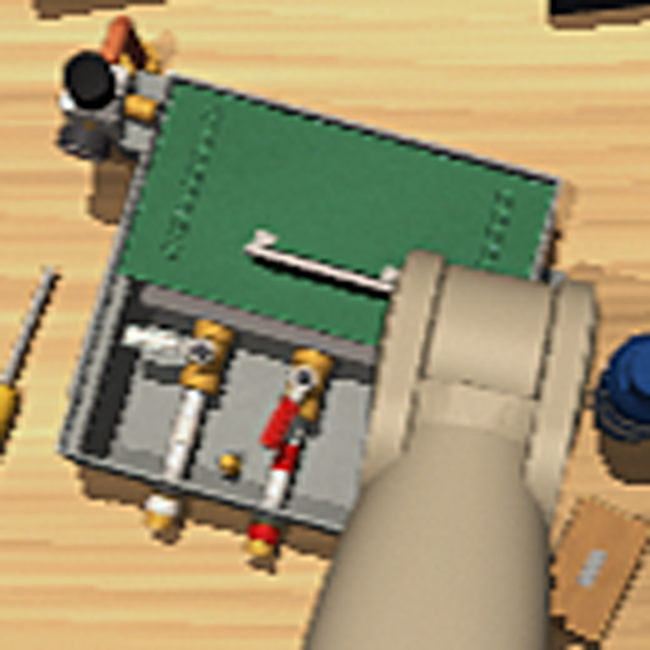

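View pics/side5.png

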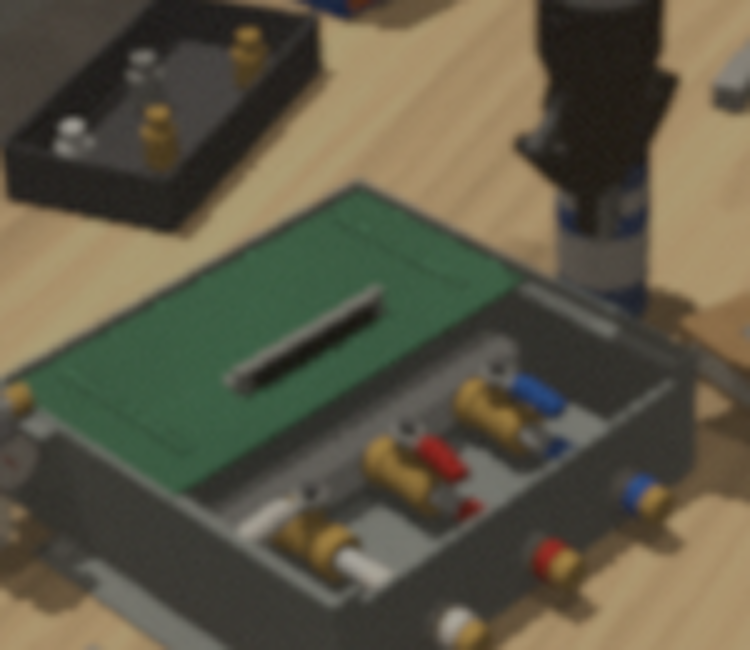

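```bash
python3 -c "
from h import *
c=viewer.read_camera('top'); s=viewer.read_camera('side')
for nm,cc,o,pts,z in [('top stem,tip ',c,(165,105),[[305,378],[272,443]],.073),('side stem, tip, bluestem, bluetip',s,(150,130),[[407,428],[457,470],[497,370],[556,405]],.073)]:
    P=ray(cc,np.array(pts)/5+np.array(o)-.4,z); print(nm,((P-BO)@BR*1000).round(1).tolist())
to([-90,-45,130])
"
```

```text
top stem,tip  [[-42.8, -6.5, 73.0], [-96.8, 3.8, 73.0]]
side stem, tip, bluestem, bluetip [[-50.0, 0.4, 73.0], [-100.0, 8.8, 73.0], [-50.4, -78.0, 73.0], [-101.4, -76.3, 73.0]]
t 10.75 tcp [ 0.503  -0.0202  0.1554] box [ -78.6 -138.9  155.4] yaw y 73.74 tilt [-1.     0.     0.001] F box [ 0.9 -1.6 -0.4] gap -0.0005 j [-0.2   0.21 -0.28  1.08  0.    0.08]
tool mm [ 25.4  93.8 -11.7]
```

send_rows([
  [0,20,-3,0,0,0],
  [0,40,-6,0,0,0],
  [0,60,-9,0,0,0],
  [0,80,-12,0,0,0],
  [0,97,-12,0,0,0],
  [20,97,-12,0,0,0],
  [40,97,-12,0,0,0],
  [55,97,-12,0,0,0],
  [55,97,-12,0,0,0],
  [55,97,-12,0,0,0],
])

```text
clock: 12.0
tcp_pos: [0.5187, 0.0757, 0.1003]
orientation: [0.7, 0.1, 0.7, -0.1]
wrist_force: [1.0, 0.8, 0.7]
finger_gap: 0.0003
```

```bash
python3 -c "
from h import *
to([-90,-42,60])
for n,b in [('side',(190,170,290,260))]:
    c=viewer.read_camera(n); crop(c,n+'6',*b,6)
for th,r in zip(np.linspace(0,1.6,17),np.linspace(46,36,17)):
    c,s=np.cos(th),np.sin(th); d=7+11*s+14.5*c
    print(round(th,2),np.round([-44-r*c-d*s, -5+r*s-d*c],1))
"
```

```text
t 12.0 tcp [0.5187 0.0757 0.1003] box [-90.1 -42.4 100.3] yaw y 73.71 tilt [-1.     0.     0.001] F box [0.7 1.1 0.7] gap 0.0003 j [-0.01  0.29 -0.32  0.96 -0.    0.28]
tool mm [40.3  0.4  0.1]
0.0 [-90.  -26.5]
0.1 [-91.4 -22.9]
0.2 [-92.5 -19. ]
0.3 [-93.3 -15. ]
0.4 [-93.7 -10.8]
0.5 [-93.6  -6.4]
0.6 [-93.1  -1.9]
0.7 [-92.1   2.6]
0.8 [-90.5   7. ]
0.9 [-88.4  11.3]
1.0 [-85.7  15.4]
1.1 [-82.6  19.3]
1.2 [-78.9  22.7]
1.3 [-74.8  25.7]
1.4 [-70.3  28.3]
1.5 [-65.5  30.2]
1.6 [-60.5  31.5]
```

View pics/side6.png

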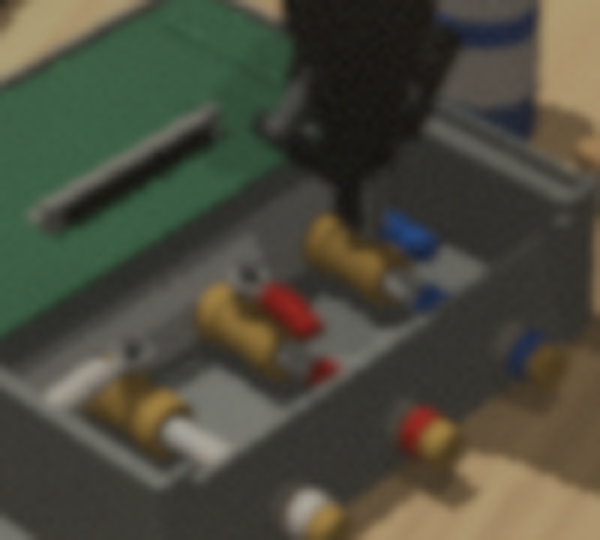

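send_rows([
  [10,0,0,0,0,0],
  [20,0,0,0,0,0],
  [30,0,0,0,0,0],
  [37,0,0,0,0,0],
  [40,0,0,0,0,0],
  [40,5,0,0,0,0],
  [40,10,0,0,0,0],
  [40,14,-1,0,0,0],
  [40,18,-2,0,0,0],
  [40,18,-2,0,0,0],
])

```text
clock: 13.3
tcp_pos: [0.5214, 0.0938, 0.0599]
orientation: [0.7, 0.1, 0.7, -0.1]
wrist_force: [-0.3, -0.5, 0.8]
finger_gap: -0.0002
```

```bash
python3 -c "
from h import *
st()
for n,b in [('side',(190,170,290,260))]:
    c=viewer.read_camera(n); crop(c,n+'7',*b,6)
"
```

```text
t 13.3 tcp [0.5214 0.0938 0.0599] box [-92.5 -24.2  59.9] yaw y 73.74 tilt [-1. -0.  0.] F box [-0.2 -0.6  0.8] gap -0.0002 j [ 0.03  0.34 -0.36  0.87 -0.    0.31]
```

View pics/side7.png

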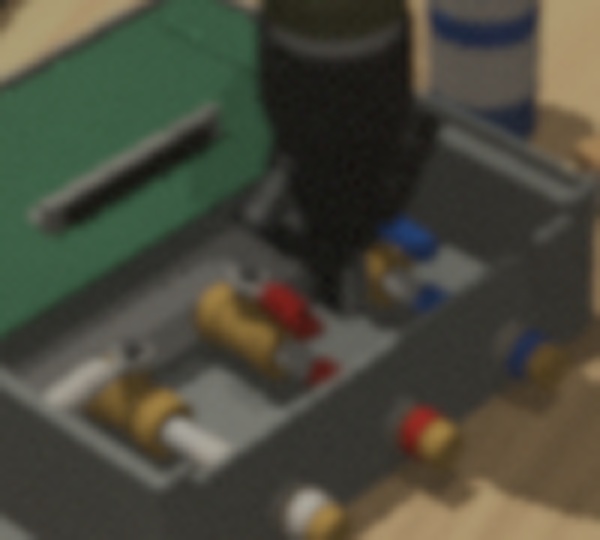

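send_rows([
  [0,5,0,0,0,0],
  [0,9,-1,0,0,0],
  [0,13.5,-1,0,0,0],
  [0,18,-1,0,0,0],
  [0,22,-0.5,0,0,0],
  [0,27,0.5,0,0,0],
  [0,31,2,0,0,0],
  [0,35.5,4,0,0,0],
  [0,39.5,7,0,0,0],
  [0,39.5,7,0,0,0],
])

```text
clock: 14.6
tcp_pos: [0.5386, 0.1289, 0.0595]
orientation: [0.7, 0.1, 0.7, -0.101]
wrist_force: [-1.0, -2.9, 1.5]
finger_gap: 0.0002
```

```bash
python3 -c "
from h import *
st()
for n,b in [('side',(190,170,290,260))]:
    c=viewer.read_camera(n); crop(c,n+'8',*b,6)
"
```

```text
t 14.6 tcp [0.5386 0.1289 0.0595] box [-85.7  14.3  59.5] yaw y 73.68 tilt [-1.    -0.002 -0.001] F box [-0.1 -3.   1.5] gap 0.0002 j [ 0.09  0.39 -0.29  0.89 -0.    0.38]
```

View pics/side8.png

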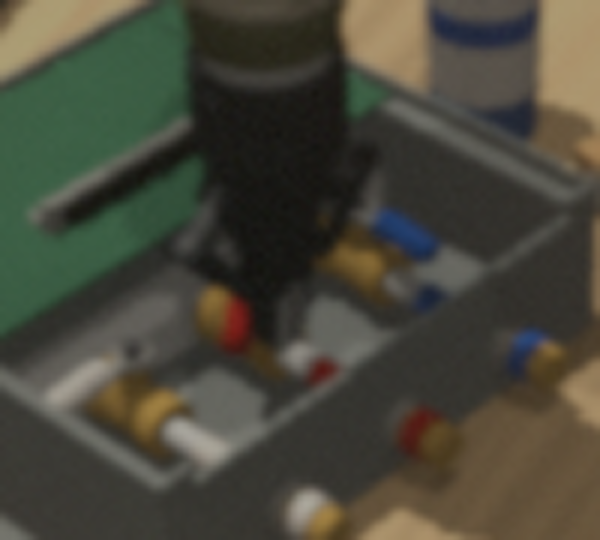

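send_rows([
  [0,5,3,0,0,0],
  [0,8,7,0,0,0],
  [0,11,11,0,0,0],
  [0,13,15,0,0,0],
  [0,15,19,0,0,0],
  [0,16,22,0,0,0],
  [0,16,24,0,0,0],
  [0,16,25,0,0,0],
  [0,16,26,0,0,0],
  [0,16,26,0,0,0],
])

```text
clock: 15.9
tcp_pos: [0.5671, 0.1379, 0.059]
orientation: [0.699, 0.1, 0.701, -0.1]
wrist_force: [-4.5, 0.3, -1.0]
finger_gap: 0.0
```

```bash
python3 -c "
from h import *
st()
for n,b in [('side',(190,170,290,260))]:
    c=viewer.read_camera(n); crop(c,n+'9',*b,6)
"
```

```text
t 15.9 tcp [0.5671 0.1379 0.059 ] box [-60.8  30.8  59. ] yaw y 73.73 tilt [-1.    -0.    -0.003] F box [-4.4 -1.  -1. ] gap 0.0 j [ 0.1   0.44 -0.21  0.92  0.    0.38]
```

View pics/side9.png

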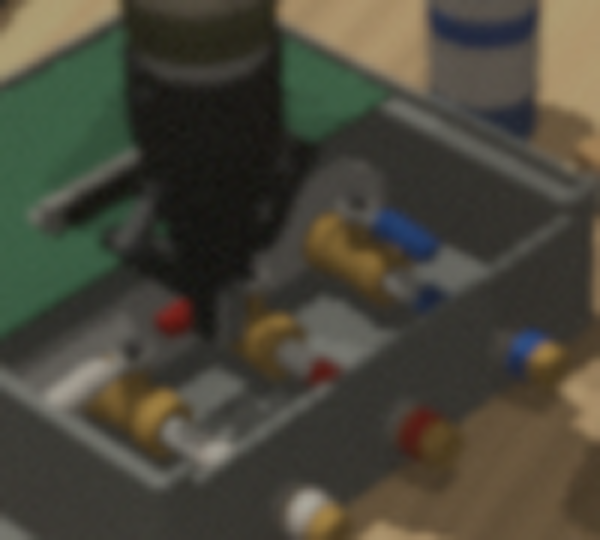

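send_rows([
  [0,0,1,0,0,0],
  [0,0,2,0,0,0],
  [0,0,3,0,0,0],
  [0,0,3.5,0,0,0],
  [0,0,4,0,0,0],
  [0,0,4.5,0,0,0],
  [0,0,4.5,0,0,0],
  [0,0,4.5,0,0,0],
  [0,0,4.5,0,0,0],
  [0,0,4.5,0,0,0],
])

```text
clock: 17.2
tcp_pos: [0.5674, 0.1379, 0.0589]
orientation: [0.696, 0.1, 0.704, -0.099]
wrist_force: [-15.1, 3.9, 7.0]
finger_gap: 0.0
```

```bash
python3 -c "
from h import *
st()"
```

```text
t 17.2 tcp [0.5674 0.1379 0.0589] box [-60.5  30.8  58.9] yaw y 73.8 tilt [-1.   -0.   -0.01] F box [-15.6  -0.4   7. ] gap 0.0 j [ 0.1   0.44 -0.2   0.93  0.    0.38]
```

send_rows([
  [0,0,-6,0,0,0],
  [0,0,-16,0,0,0],
  [0,0,-22,0,0,0],
  [-20,0,-22,0,0,0],
  [-50,0,-22,0,0,0],
  [-90,0,-22,0,0,0],
  [-130,0,-30,0,0,0],
  [-150,-50,-40,0,0,0],
  [-150,-100,-50,0,0,0],
  [-150,-150,-60,0,0,0],
])

```text
clock: 18.45
tcp_pos: [0.4732, 0.0079, 0.2106]
orientation: [0.701, 0.1, 0.699, -0.1]
wrist_force: [0.6, -0.8, 0.2]
finger_gap: -0.0003
```

send_rows([
  [0,-50,-20,0,0,0],
  [0,-100,-40,0,0,0],
  [0,-150,-60,0,0,0],
  [0,-200,-60,0,0,0],
  [0,-230,-60,0,0,0],
  [0,-230,-60,0,0,0],
  [0,-230,-60,0,0,0],
  [0,-230,-60,0,0,0],
  [0,-230,-60,0,0,0],
  [0,-230,-60,0,0,0],
])

```text
clock: 19.7
tcp_pos: [0.3513, -0.1944, 0.2098]
orientation: [0.7, 0.1, 0.7, -0.1]
wrist_force: [-0.1, 0.3, -0.0]
finger_gap: 0.0003
```

```bash
python3 -c "
from h import *
st()
for n,b in [('top',(165,105,295,235)),('side',(150,130,300,260))]:
    c=viewer.read_camera(n); crop(c,n+'10',*b,5); cv2.imwrite(f'pics/{n}10f.png',c['frame'])
"
```

```text
t 19.7 tcp [ 0.3513 -0.1944  0.2098] box [-176.3 -348.2  209.8] yaw y 73.77 tilt [-1. -0.  0.] F box [-0.2  0.2 -0. ] gap 0.0003 j [-0.71 -0.01 -0.4   1.19 -0.   -0.42]
```

View pics/top10.png

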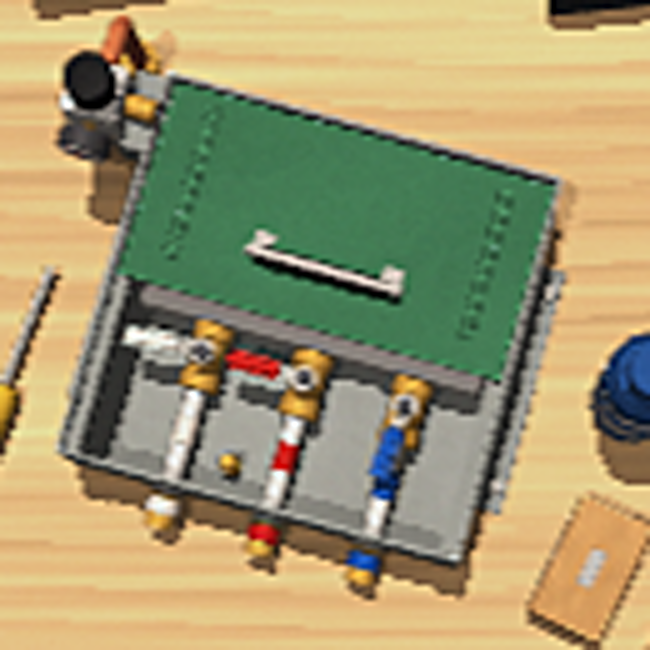

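View pics/side10.png

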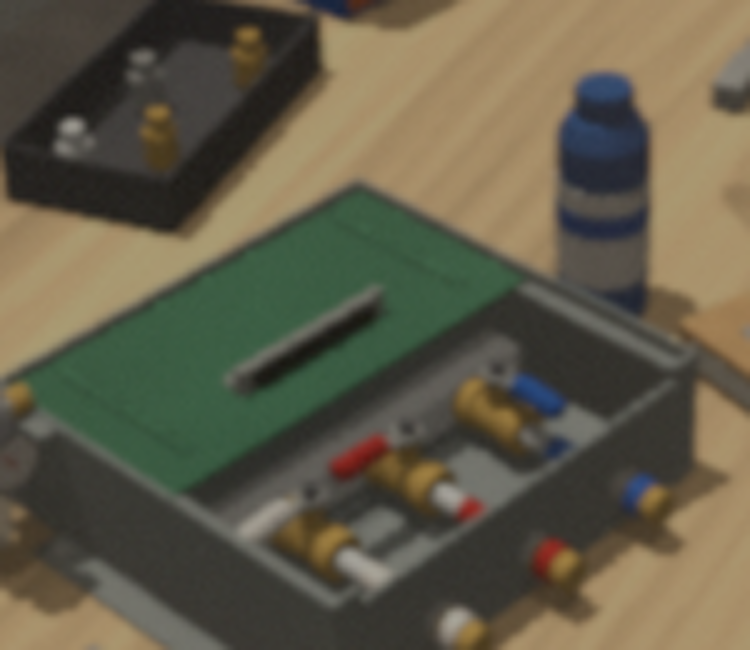

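View pics/top10f.png

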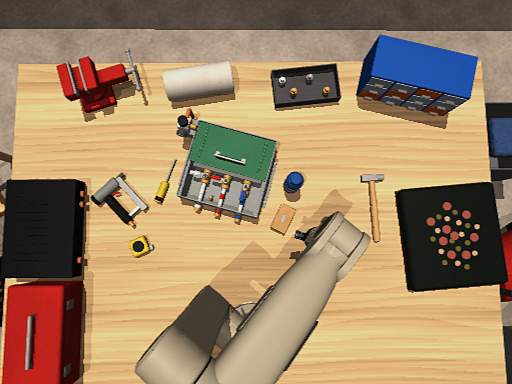

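The pictures show the cover against the rear wall. The red lever runs from (305,377) to (228,357) in the top crop, parallel to the cover edge. The blue and white handles and the loose things are unmoved, and the arm is clear, so I'm handing in.

```bash
python3 -c "
from h import *
print(job.hand_in()); print(get_state()['clock'])"
```

```text
the job is handed in; nothing more can be done
None
the job is handed in; nothing more can be done
```

I slid the green cover fully back with the closed fingertips, then pushed the red handle, in the middle place, clockwise until it was shut. I handed the job in at about 20 s of the 51 s allowed, and no verdict was reported.

- **Cover:** it stopped firm against the rear wall with about 14 N on the wrist. The last pictures show it lying in its guides.
- **Red handle:** on the last push it moved only 0.3 mm while the force rose to about 16 N, so it is at its hard stop. In the top view the lever lies within about 1° of square across its pipe, as read by eye from the picture.
- **Everything else:** the blue and white handles and the loose things look unmoved in the before and after pictures, though I did not measure their positions. The arm ended clear of everything with about zero wrist force.
- **Disagreement:** the two cameras put the red handle's axis about 7 mm apart on each box axis. I worked from the given layout instead, and both contact stops came within about 2 mm of it.

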